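# Slide the drip tray home under the griddle

## Task

Slide the griddle's stainless steel drip tray into the slot under the griddle, midway between its two knobs, until it is fully home, its front plate closed up against the griddle's front. Then let go of it, and leave the spoon rest where it lies.

Things in the scene. Friction and masses are not known exactly. Their poses are not given: they have to be found in the camera images.
- drip_tray: Loose stainless drip tray (0.25-0.5 kg) flat on the worktop before the slot, off line, turned up to 20 deg; slides, needs no lifting. Origin: centre of its pan's underside; x: way in, y across, z up. Pan 150 mm (x -75 to 75) x 120 wide x 28 high. Front plate x -80 to -75, 180 wide, 5 to 47 above the worktop; from it a straight black bar handle, 22 wide, runs out to x -175.
- tray_grip (a point): Point on the drip tray's handle to pinch from above, across y: tray x = -148 mm, y = 0, 27 mm above the tray's underside, axes as the tray's. The bar there is 22 mm wide (y) and spans 12 to 42 mm above the worktop. It stays 73 mm out from the griddle's front when the tray is home, so the gripper clears the griddle.
- slot_mouth (a point): Middle, at worktop height, of the slot in the front of the griddle, a fixed steel box 300 mm wide, 220 deep, 112 high (guard to 150), slot midway between its 2 front knobs. x points straight into the slot from the front (x = 0), y across, z up. Slot 145 wide, 52 high, 200 deep, no floor but the worktop. Home: tray's front plate stops on the front; tray origin at x = 75 mm, y near 0, axes parallel.
- spoon_rest: Bystander, to be left alone: loose stainless spoon rest lying flat to one side of the drip tray, a shallow round dish 96 mm across, 16 high, with a flat straight handle 26 wide reaching 138 mm from the dish's centre towards its -x. Origin: centre of the dish's underside.

How it is judged:
By the outcome, as a careful person would: the job done as asked, in the order asked, and still so for the second after the job is handed in, with the robot touching nothing.
It also fails if it takes over 35 s, if anything falls off the work surface, if the arm or the gripper's body presses on something with over 40 N, if the wrist force passes 120 N, or if a joint passes its speed limit or range.

## Robot

A 6-joint arm with a two-finger parallel gripper is mounted at the origin on the work surface. World frame = base frame: x ahead of the robot, y to its left, z up, the work surface at z = 0. Lengths are in m, angles in rad, forces in N, time in s.
With the tool pointing down it reaches from about 0.2 to 0.875 m from the base axis. Payload 3.4 kg.
Tool frame: the origin (TCP) lies between the finger pads; the fingertips stand 25 mm ahead of it and the grasp point (between the pads) lies 6 mm ahead of it (r.nose_length is the z of the fingertips in the tool frame, in m); z points along the fingers, y is the line along which they close (so a half turn about z gives the same grasp; the last joint's range is limited). The gripper opens to 94 mm and grips with 3 to 60 N. Pads are 16 mm wide; open, the fingers measure 119 mm over their backs; the gripper's body (75 mm by 177 mm) begins 78 mm behind the grasp point.
Start: joints at [-1.281, 0.276, 1.505, -0, 1.361, -0.121], TCP at [0.23, -0.527, 0.197] pointing down, gripper open.
Joint ranges: [-2.89, 2.89], [-0.75, 2.08], [0.22, 2.7], [-1.18, 4.32], [0.11, 2.71], [-2.7, 2.7]. Speed limits (rad/s): [2.57, 2.57, 3.14, 3.14, 3.14, 3.14].

## Interface

Orientations are given as a unit quaternion [w, x, y, z].
In Python, from plant import r, gripper_to, inverse_kinematics, vision, models, telemetry gives the robot as it stands. Calls block until the motion is done:
- r.move_to(position, orientation): joint-space move of the TCP to a pose.
- r.move_l(position, rot=None, vel=0.15, guard=None): straight line of the TCP; rot=None keeps the orientation; vel is the mean speed in m/s. With guard (N) it stops when the force on the tool has changed by that much, and returns True; else False.
- r.movej(angles): joint-space move.
- gripper_to(opening, f_grip=None): finger opening in m; f_grip is the grip in N (None keeps the last); returns when the fingers have stopped.
- r.hold(seconds).
- inverse_kinematics(position, orientation): joint angles nearest the present ones, or None.
- vision.snapshot(name): name is "scene" or "top" or "wrist"; returns the picture (480x640x3 uint8, red, green, blue); there is no depth.
- vision.get_calibration(name): a dict with "fx", "fy", "cx", "cy" (pixels), "position" and "orientation" of the camera in the world. Camera axes: x right, y down, z forward; pixel columns grow to the right and rows downward; lengths in m; the calibration is good to about 2 mm. A picture is of the moment at which its call begins: read the wrist's pose just before it. get_calibration takes no time and is no camera call; for the wrist camera it gives the pose at the moment of the call.
A pose or a line that the arm cannot do raises r.PlanningError and nothing moves.
- r.sign_off(): hands the job in; it is judged then, once.
Trained networks look in the newest picture that a camera, given by its name, has taken for a name from the list of things; names that differ only in an ending like _2 or _b are one class to them, and where a whole thing is asked for, a point or a joint stands for the part that bears it (a point fixed in the world has none). Each returns a list of dicts, best first, with "score" (0 to 1); they miss things now and then, are a little off and sometimes report something else, mostly with a low value. They report only what shows in the picture. A call takes as long as a camera call.
- models.boxes_of(thing, camera): "at" ([x, y, z] in m, in world coordinates, good to about 4 mm: the middle of the surface that is visible of it).
- models.regions_of(thing, camera): "pixels" (480x640 bool, what is visible of it).
- models.mark_of(thing, camera): "at" ([x, y, z] in m, in world coordinates, good to about 4 mm: a listed point, or the origin of a listed thing).
Readings, each from a call of its own:
- telemetry.current_t(): time.
- telemetry.current_joints(): joint angles.
- telemetry.current_dq(): joint speeds.
- telemetry.current_joint_efforts(): joint torques, N m.
- telemetry.current_ee_pos(): TCP position.
- telemetry.current_tool_rot(): TCP orientation.
- telemetry.current_wrist_force(): force on the tool from outside, world axes, zero at the start.
- telemetry.current_torque(): the same for the moment, N m.
- telemetry.current_opening(): finger opening in m.
- telemetry.current_finger_force(): force on a finger pad.
Only numpy, scipy, OpenCV 4.12 (cv2) and the standard library are available. Lean on these libraries where they do the work, as an engineer would, in place of code of your own. Each camera call takes 0.05 s, during which the arm holds its last target. There are 200 camera calls.

## Working session

There is one attempt and no reset: what is moved stays moved. The work goes in short steps, each a Python script; the robot and the scene stay as the last script left them, time stands still between calls to the robot, and variables do not carry over. Pictures are saved under pics/ and viewed, at most 11 in all, crops included, and the job is handed in when it is done.

```bash
mkdir -p pics; ls; python3 - <<'E'
from plant import *
import cv2,numpy as np
ims=[]
for c in ("top","scene"):
    im=vision.snapshot(c); cv2.imwrite(f"pics/{c}1.png",im[:,:,::-1])
    k=vision.get_calibration(c); print(c,{a:np.round(v,3) for a,v in k.items()})
    for t in ("drip_tray","tray_grip","slot_mouth","spoon_rest"):
        print(t,[(np.round(d["at"],4),round(d["score"],2)) for d in models.mark_of(t,c)[:3]])
print(telemetry.current_t())
E
```

```text
pics
top {'fx': np.float64(456.147), 'fy': np.float64(456.147), 'cx': np.float64(324.276), 'cy': np.float64(236.241), 'position': array([0.561, 0.025, 0.703]), 'orientation': array([-0.028,  0.716, -0.697,  0.034])}
drip_tray [(array([ 0.4694, -0.0088,  0.0045]), 0.74)]
tray_grip [(array([0.497 , 0.1397, 0.0266]), 0.92)]
slot_mouth []
spoon_rest [(array([ 7.5e-01, -7.5e-03,  6.0e-04]), 0.71)]
scene {'fx': np.float64(555.994), 'fy': np.float64(555.994), 'cx': np.float64(326.285), 'cy': np.float64(241.37), 'position': array([ 0.952, -0.303,  0.775]), 'orientation': array([-0.25 ,  0.893,  0.359, -0.104])}
drip_tray [(array([ 0.4708, -0.0052, -0.0026]), 0.91)]
tray_grip [(array([0.4969, 0.1388, 0.0293]), 0.74)]
slot_mouth []
spoon_rest [(array([ 0.7492, -0.009 ,  0.0016]), 0.9)]
0.5
```

View pics/top1.png

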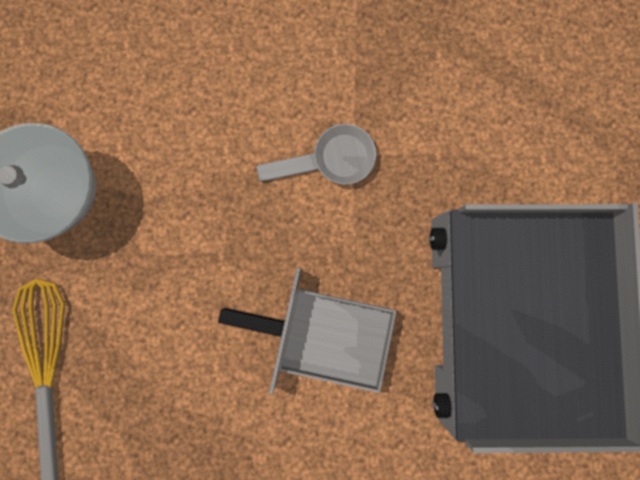

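View pics/scene1.png

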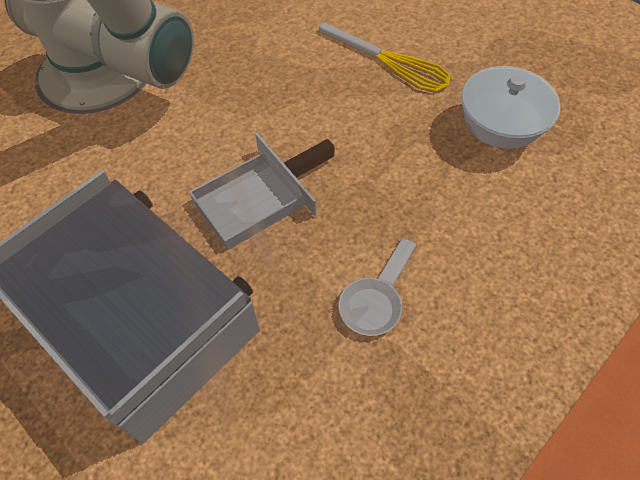

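The top view shows the tray at about (340,340) with its handle out to (220,317), and the spoon rest at (345,155). The griddle's front runs from about column 432 to 455, with knobs at (438,239) and (443,405). The network gives no slot mouth, so I'll measure it from the griddle's front edges, zoomed in.

```bash
python3 - <<'E'
import cv2,numpy as np
im=cv2.imread("pics/top1.png")
f=lambda r:cv2.resize(im[r:r+138,405:500],None,fx=4.2,fy=4.2,interpolation=cv2.INTER_CUBIC)
a=np.hstack([f(195),f(325)])
cv2.imwrite("pics/crop1.png",cv2.convertScaleAbs(a,alpha=1.3)[:, :798]); print(a.shape)
E
```

```text
(580, 798, 3)
```

View pics/crop1.png

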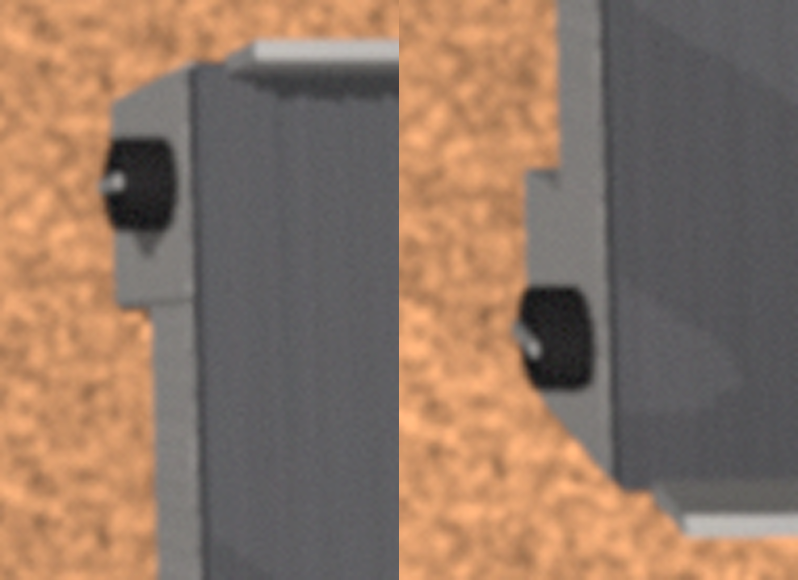

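The crop shows the front's top edge, the bottom of both jambs (left crop (118,306), right crop (526,170)) and the outer corners. I'll fit the slot pose to these points, and the tray pose to its mask and marks.

```bash
cat > h.py <<'E'
from plant import *
import numpy as np
from scipy.spatial.transform import Rotation as R
from scipy.optimize import least_squares
def proj(k,P):
    q=k["orientation"]; M=R.from_quat([q[1],q[2],q[3],q[0]]).as_matrix()
    c=(np.atleast_2d(P)-k["position"])@M
    return np.c_[k["fx"]*c[:,0]/c[:,2]+k["cx"],k["fy"]*c[:,1]/c[:,2]+k["cy"]]
def place(p,L):
    x,y,a=p; L=np.asarray(L,float); c,s=np.cos(a),np.sin(a)
    return np.c_[x+c*L[:,0]-s*L[:,1],y+s*L[:,0]+c*L[:,1],L[:,2]]
def fit(k,L,uv,p0):
    s=least_squares(lambda p:(proj(k,place(p,L))-uv).ravel(),p0,x_scale=[.1,.1,1],loss="soft_l1")
    return s.x,(proj(k,place(s.x,L))-uv).round(1)
E
python3 - <<'E'
from h import *
k=vision.get_calibration("top")
l=lambda u,v:(405+u/4.2,195+v/4.2); r_=lambda u,v:(405+(u-399)/4.2,325+v/4.2)
L=[(0,.15,.112),(0,.15,0),(0,.0725,0),(0,-.15,.112),(0,-.0725,0)]
uv=np.array([l(190,64),l(112,104),l(118,306),r_(617,488),r_(526,170)])
p,e=fit(k,L,uv,[.49,-.145,-1.57]); print("slot",p.round(4),np.degrees(p[2]),e.tolist())
print("lintel",((proj(k,place(p,[(0,.0725,.052),(0,-.0725,.052)]))-[405,195])*4.2).round().tolist())
# tray: front plate top corners, plate ends, handle end from top image
L=[(-.078,-.09,.047),(75e-3,.06,.028),(75e-3,-.06,.028),(-.175,0,.042),(-.078,.09,.047)]
uv=np.array([(273,391),(395,311),(380,389),(221,317),(299,270)])
t,e=fit(k,L,uv,[.47,-.006,-1.75]); print("tray",t.round(4),np.degrees(t[2]),e.tolist())
print("grip",place(t,[(-.148,0,.027)]), "rel deg",np.degrees(t[2]-p[2]))
a=t[2]-0; 
c,s=np.cos(p[2]),np.sin(p[2]); d=t[:2]-p[:2]; print("tray in slot frame",c*d[0]+s*d[1],-s*d[0]+c*d[1])
E
```

```text
slot [ 0.5045 -0.1503 -1.5459] -88.57266813174833 [[1.8, -1.9], [-0.4, -0.7], [-0.8, 1.1], [0.7, 4.1], [-1.1, -0.5]]
lintel [[152.0, 308.0], [161.0, 744.0]]
tray [ 0.4693 -0.0059 -1.7481] -100.16090876388839 [[-0.9, 3.6], [2.2, -1.1], [1.5, 3.1], [-1.5, -0.5], [-0.2, -1.6]]
grip [[0.49538699 0.13977675 0.027     ]] rel deg -11.588240632140057
tray in slot frame -0.1451971693312801 -0.03164590968354672
```

Both fits hold up. The slot mouth is at (0.504,-0.150) heading -88.6°, and the predicted lintel matches the picture. The tray is at (0.469,-0.006) heading -100.2°, and its grip point is within 2 mm of the network's marks. Next I grasp, align in front of the slot, and look.

```bash
cat >> h.py <<'E'
SLOT=np.array([.5045,-.1503,-1.5459]); TRAY=np.array([.4693,-.0059,-1.7481])
def tool(yaw,flip):
    y=np.array([-np.sin(yaw),np.cos(yaw),0])*flip; z=np.array([0,0,-1.]); q=R.from_matrix(np.c_[np.cross(y,z),y,z]).as_quat()
    return np.r_[q[3],q[:3]]
def grip_at(p,z=.033): return place(p,[(-.148,0,z)])[0]      # TCP for tray pose p
def in_slot(x,y=0,da=0):
    q=place(SLOT,[(x,y,0)])[0]; return np.array([q[0],q[1],SLOT[2]+da])
E
python3 - <<'E'
from h import *
import cv2
al=in_slot(-.105); home=in_slot(.075)
for f in (1,-1):
    js=[inverse_kinematics(grip_at(p,z),tool(p[2],f)) for p,z in ((TRAY,.16),(TRAY,.033),(al,.033),(home,.033))]
    print(f,[None if j is None else np.round(j,2) for j in js])
    if all(j is not None for j in js): best=f if f==1 or abs(js[0][5])<3 and 'best' not in globals() or abs(js[0][5])<abs(b6) else best; b6=js[0][5] if best==f else b6
print(best); open("flip","w").write(str(best))
gripper_to(.06)
r.move_to(grip_at(TRAY,.16),tool(TRAY[2],best))
im=vision.snapshot("wrist"); cv2.imwrite("pics/w1.png",im[:,:,::-1])
print([(np.round(d["at"],4),round(d["score"],2)) for t in("tray_grip","drip_tray","slot_mouth") for d in models.mark_of(t,"wrist")[:2]])
print(telemetry.current_t())
E
```

```text
1 [array([ 0.14,  0.21,  1.69, -0.  ,  1.24,  0.32]), array([ 0.14,  0.34,  1.87, -0.  ,  0.93,  0.32]), array([ 0.07,  0.33,  1.89, -0.  ,  0.93,  0.04]), array([-0.29,  0.33,  1.89, -0.  ,  0.93, -0.31])]
-1 [None, None, None, None]
1
[(array([0.4966, 0.1415, 0.0269]), 0.75)]
3.95
```

View pics/w1.png

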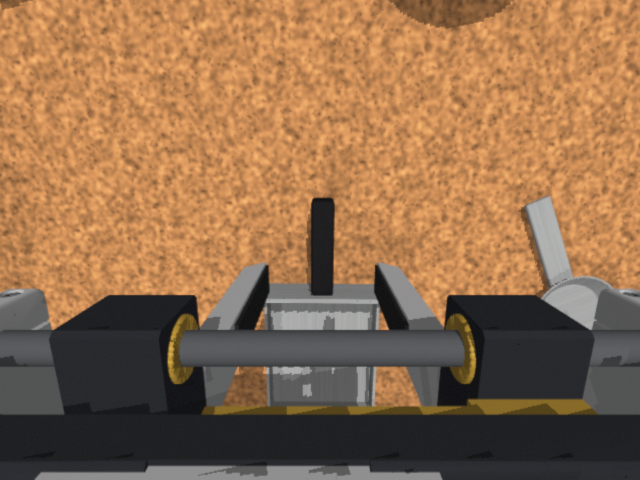

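The wrist view shows the handle at (322,245), parallel to the fingers and centred between them. I'll go down, pinch, and align.

```bash
python3 - <<'E'
from h import *
import cv2
print(r.move_l(grip_at(TRAY),vel=.12,guard=15))
gripper_to(.0,f_grip=45)
print(telemetry.current_opening(),telemetry.current_finger_force(),telemetry.current_ee_pos())
al=in_slot(-.105)
r.move_l(grip_at(al),tool(al[2],1),vel=.05)
print(telemetry.current_wrist_force(),telemetry.current_opening(),telemetry.current_ee_pos())
for c in("top","scene"):
    im=vision.snapshot(c); cv2.imwrite(f"pics/{c}2.png",im[:,:,::-1])
    print([(np.round(d["at"],4),round(d["score"],2)) for t in("tray_grip","drip_tray") for d in models.mark_of(t,c)[:1]])
print("want",al,grip_at(al),telemetry.current_t())
E
```

```text
False
0.0006769549627433271 1.7772827242151834 [0.49577874 0.13988437 0.03324753]
[-0.73599617  3.28582773  7.35424746] 0.0004531858543369825 [0.49863679 0.10390967 0.03360987]
[(array([ 0.4692, -0.0059,  0.0035]), 0.82)]
[(array([0.4999, 0.1418, 0.0314]), 0.75), (array([ 4.703e-01, -2.800e-03,  1.000e-04]), 0.87)]
want [ 0.50188616 -0.04533254 -1.5459    ] [0.49820188 0.1026216  0.033     ] 7.35
```

View pics/top2.png

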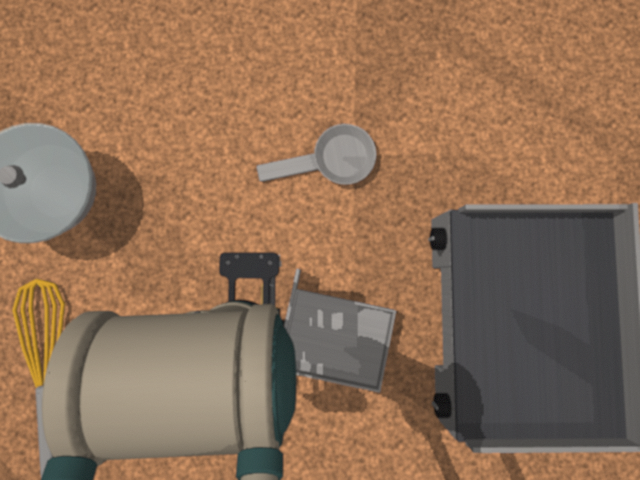

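The opening reads about 0 and the tray hasn't moved, so the grasp missed. I'll look before doing anything else.

```bash
python3 - <<'E'
from h import *
import cv2
im=vision.snapshot("wrist"); s=cv2.imread("pics/scene2.png")[60:300,120:440]
o=np.hstack([cv2.resize(im[:,:,::-1],(400,300)),cv2.resize(s,(400,300))]); cv2.imwrite("pics/m2.png",o)
print(telemetry.current_opening(),telemetry.current_finger_force(),telemetry.current_tool_rot(),tool(SLOT[2],1),telemetry.current_wrist_force(),r.nose_length)
k=vision.get_calibration("wrist"); print(k); print(proj(k,[telemetry.current_ee_pos(),place(TRAY,[(-.148,0,.042)])[0]]))
E
```

```text
0.0005014986610126293 3.472556268243352 [-4.60292393e-04  6.98528741e-01  7.15580756e-01  1.25239320e-03] [0.         0.69825004 0.71585395 0.        ] [-0.08867763  3.82888458  6.78138523] 0.025
{'fx': 332.4185177653003, 'fy': 332.4185177653003, 'cx': 321.32427494966095, 'cy': 237.2845164775637, 'position': array([0.49605976, 0.16904921, 0.22165928]), 'orientation': array([0.11396456, 0.99341537, 0.01155086, 0.00213362])}
[[322.57043024 272.40244084]
 [318.33992234 214.94988932]]
```

View pics/m2.png

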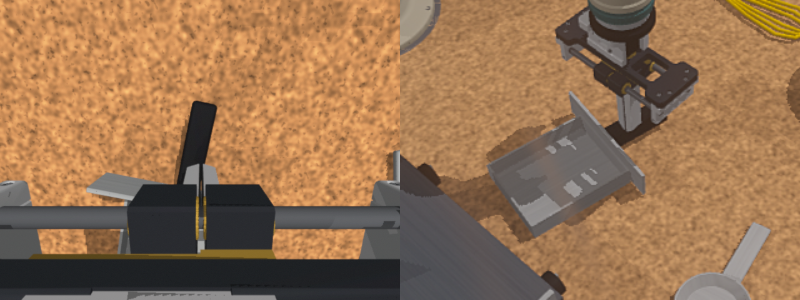

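```bash
python3 - <<'E'
from h import *
import cv2
k=vision.get_calibration("scene"); e=telemetry.current_ee_pos()
s=cv2.imread("pics/scene2.png")
c=cv2.resize(s[90:215,245:420],None,fx=4.5,fy=4.5,interpolation=cv2.INTER_CUBIC)
def d(P,col):
    for u,v in proj(k,P): cv2.circle(c,(int((u-245)*4.5),int((v-90)*4.5)),4,col,1)
d([e-[0,0,.025],e,e+[0,0,.035]],(0,0,255))
d(place(TRAY,[(-.175,.011,.042),(-.175,-.011,.042),(-.08,.011,.042),(-.08,-.011,.042),(-.175,.011,.012)]),(0,255,0))
cv2.imwrite("pics/m3.png",c); print(c.shape)
E
```

```text
(562, 788, 3)
```

View pics/m3.png

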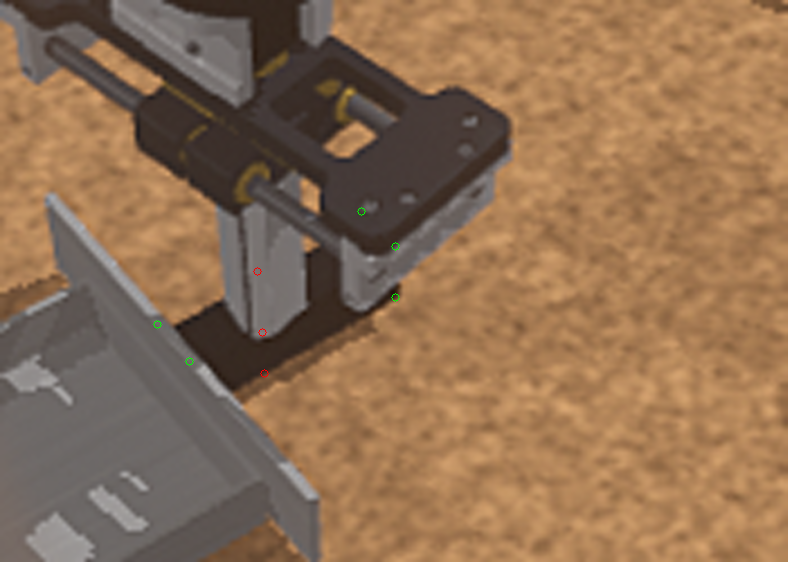

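The fingers have closed on or over the handle's top, with about 7 N upward, even though the reported tip height is about 9 mm. I'll check the true tip height by touching the bare worktop with the closed fingers just beyond the handle.

```bash
python3 - <<'E'
from h import *
import cv2
e=telemetry.current_ee_pos(); 
r.move_l([e[0],e[1],.10],vel=.15); print("free force",telemetry.current_wrist_force())
r.move_l([.505,.215,.05],vel=.2)
hit=r.move_l([.505,.215,.018],vel=.04,guard=6); print(hit,telemetry.current_ee_pos(),telemetry.current_wrist_force())
k=vision.get_calibration("scene"); e=telemetry.current_ee_pos()
im=vision.snapshot("scene")[:,:,::-1]
c=cv2.resize(im[70:195,245:420],None,fx=4.5,fy=4.5,interpolation=cv2.INTER_CUBIC)
for z in (-.025,0,.035):
    u,v=proj(k,e+[0,0,z])[0]; cv2.circle(c,(int((u-245)*4.5),int((v-70)*4.5)),4,(0,0,255),1)
cv2.imwrite("pics/m4.png",c)
print([(np.round(d["at"],4),round(d["score"],2)) for t in("tray_grip","drip_tray") for d in models.mark_of(t,"scene")[:1]],telemetry.current_t())
E
```

```text
free force [ 0.59930478 -0.2760875  -0.41395505]
False [0.50520414 0.21511214 0.01811469] [ 1.17674137  0.79032863 -0.22814329]
[(array([0.4981, 0.1397, 0.0318]), 0.89), (array([ 0.4731, -0.0075, -0.0047]), 0.88)] 9.8583
```

View pics/m4.png

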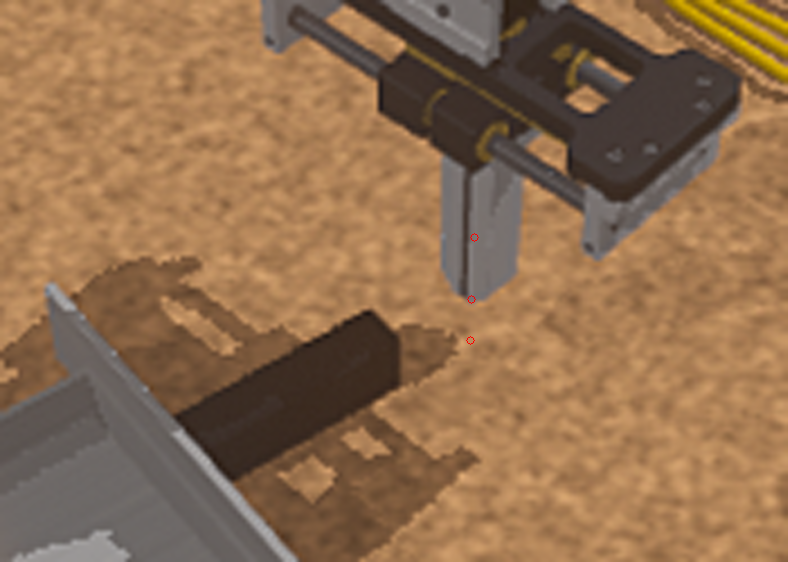

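The reported tip is at z=-7 mm with no contact, and in the picture the finger really ends near the TCP marker. The height reading is off by some 2–3 cm, so I'll go on down, guarded, to find the worktop.

```bash
python3 - <<'E'
from h import *
hit=r.move_l([.505,.215,-.02],vel=.03,guard=5); e=telemetry.current_ee_pos()
print(hit,e,telemetry.current_wrist_force(),telemetry.current_t())
r.move_l([e[0],e[1],.05],vel=.2)
E
```

```text
True [ 0.50478098  0.21494794 -0.00835985] [-0.46939048  0.41550145  5.7186866 ] 10.7167
```

The closed fingertips meet the worktop at a reported z of -8.4 mm where 25 mm was expected, so heights need about -33 mm. I'll regrasp with that correction and check the opening before moving.

```bash
cat >> h.py <<'E'
ZG=.002   # reported TCP height that puts the tips 10 mm above the worktop
E
python3 - <<'E'
from h import *
import cv2,sys
gripper_to(.06)
r.move_l(grip_at(TRAY,.065),tool(TRAY[2],1),vel=.2)
hit=r.move_l(grip_at(TRAY,ZG),vel=.08,guard=8); print(hit,telemetry.current_ee_pos())
if hit: sys.exit()
gripper_to(0,f_grip=45); o=telemetry.current_opening()
print(o,telemetry.current_finger_force(),telemetry.current_wrist_force())
if not .018<o<.027: sys.exit()
al=in_slot(-.105)
r.move_l(grip_at(al,ZG),tool(al[2],1),vel=.05)
print(telemetry.current_wrist_force(),telemetry.current_opening(),telemetry.current_ee_pos())
im=vision.snapshot("top"); cv2.imwrite("pics/top3.png",im[:,:,::-1])
print([(np.round(d["at"],4),round(d["score"],2)) for t in("tray_grip","drip_tray") for d in models.mark_of(t,"top")[:1]])
im=vision.snapshot("scene"); cv2.imwrite("pics/scene3.png",im[:,:,::-1])
print([(np.round(d["at"],4),round(d["score"],2)) for t in("tray_grip","drip_tray") for d in models.mark_of(t,"scene")[:1]])
print("want",al,telemetry.current_t())
E
```

```text
False [0.49586037 0.13996737 0.00228996]
0.02159107438141709 44.99930441379547 [-0.34901121  1.0310157   0.68419728]
[-4.11840948  1.52058921  5.31776361] 0.021577752833406082 [0.49727952 0.10267805 0.00200108]
[(array([ 0.5019, -0.043 ,  0.0033]), 0.64)]
[(array([0.4982, 0.1072, 0.0328]), 0.83), (array([ 0.4996, -0.046 , -0.0018]), 0.74)]
want [ 0.50188616 -0.04533254 -1.5459    ] 15.5167
```

View pics/top3.png

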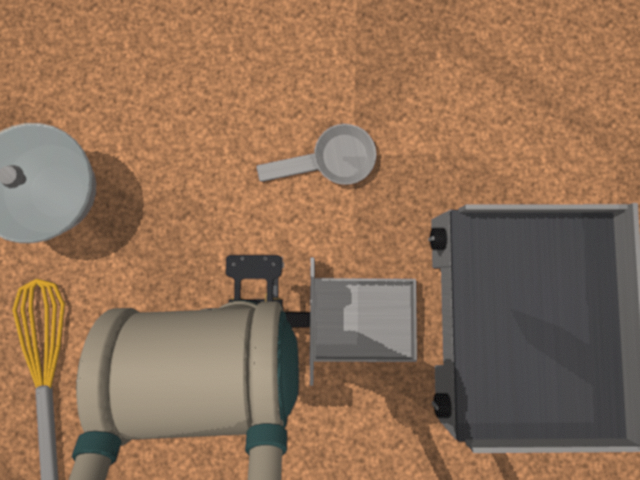

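The grasp holds (opening 21.6 mm, 45 N). The tray is in line before the slot, with the pan's leading corners at about (416,280) and (415,361). I'll check that against the fitted slot, then push in under guard.

```bash
python3 - <<'E'
from h import *
import sys
k=vision.get_calibration("top"); al=in_slot(-.105)
print(proj(k,place(al,[(.075,.06,.028),(.075,-.06,.028)])).round(1).tolist(),proj(k,place(SLOT,[(0,.0725,0),(0,-.0725,0)])).round(1).tolist())
p=in_slot(-.03)
h=r.move_l(grip_at(p,ZG),vel=.06,guard=12); print(h,telemetry.current_ee_pos(),telemetry.current_wrist_force(),telemetry.current_t())
if h: sys.exit()
p=in_slot(.060)
h=r.move_l(grip_at(p,ZG),vel=.06,guard=15); print(h,telemetry.current_ee_pos(),telemetry.current_wrist_force(),telemetry.current_t())
if h: sys.exit()
p=in_slot(.090)
h=r.move_l(grip_at(p,ZG),vel=.03,guard=15); e=telemetry.current_ee_pos(); print(h,e,telemetry.current_wrist_force(),telemetry.current_opening(),telemetry.current_t(),"home exp",grip_at(in_slot(.075)))
E
```

```text
[[416.8, 277.1], [418.2, 360.0]] [[432.3, 269.0], [434.1, 365.0]]
False [0.50025689 0.0272868  0.00208701] [0.79033166 2.36276672 3.80358659] 16.9167
False [ 0.50203279 -0.06186751  0.00210719] [-1.66785715  5.62325289  4.93193219] 18.5667
True [ 0.50210892 -0.07903043  0.00206617] [-0.39816772  2.06395929  3.00033817] 0.021298876726812657 19.2667 home exp [ 0.50268276 -0.07732262  0.033     ]
```

The tray stopped within 2 mm of the expected home. I'll release, lift, and look.

```bash
python3 - <<'E'
from h import *
import cv2
gripper_to(.06); e=telemetry.current_ee_pos()
r.move_l([e[0],e[1],.11],vel=.2)
r.move_l([e[0]-.05,e[1]+.22,.13],vel=.25)
a=vision.snapshot("top"); 
print([(np.round(d["at"],4),round(d["score"],2)) for t in("tray_grip","spoon_rest") for d in models.mark_of(t,"top")[:1]])
b=vision.snapshot("scene")
print([(np.round(d["at"],4),round(d["score"],2)) for t in("tray_grip","spoon_rest") for d in models.mark_of(t,"scene")[:1]])
print("home grip",grip_at(in_slot(.075))[:2],telemetry.current_t())
c=np.hstack([cv2.resize(a[220:430,330:480],(400,560),interpolation=cv2.INTER_CUBIC),cv2.resize(b[130:340,100:250],(400,560),interpolation=cv2.INTER_CUBIC)])
cv2.imwrite("pics/end.png",c[:,:,::-1])
E
```

```text
[(array([ 0.5027, -0.0797,  0.0274]), 0.57), (array([ 0.751 , -0.0057, -0.0018]), 0.86)]
[(array([ 0.5042, -0.077 ,  0.0294]), 0.7), (array([ 0.7522, -0.0137, -0.0051]), 0.97)]
home grip [ 0.50268276 -0.07732262] 22.075
```

View pics/end.png

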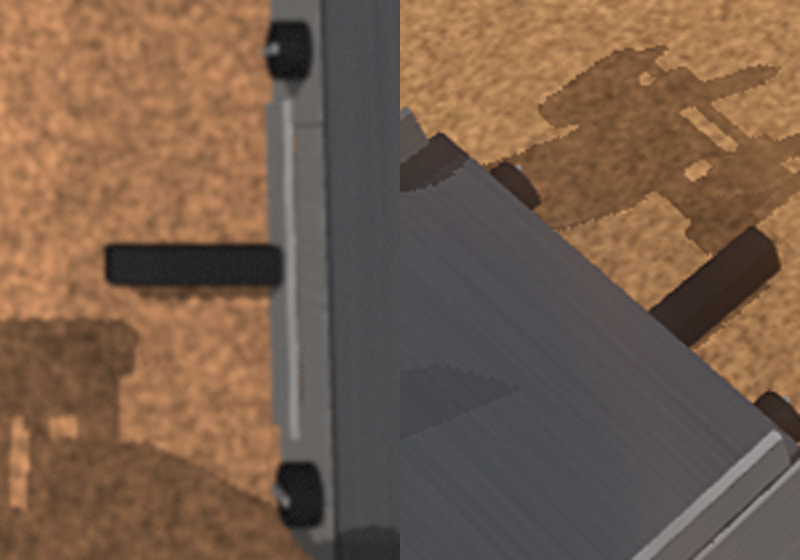

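The front plate lies parallel against the front, but a faint sliver at (293,145) in the crop could be a roughly 1 mm gap. I'll nudge the handle end lightly with closed fingers to make sure it's seated, then back off.

```bash
python3 - <<'E'
from h import *
import cv2
gripper_to(0,f_grip=20)
P=lambda x,z: place(in_slot(.0765),[(x,0,z)])[0]
r.move_l(P(-.24,.06),tool(SLOT[2],1),vel=.25)
r.move_l(P(-.24,.012),vel=.15)
h=r.move_l(P(-.165,.012),vel=.04,guard=18); e=telemetry.current_ee_pos(); print(h,e,telemetry.current_wrist_force())
r.move_l(P(-.25,.012),vel=.2); r.move_l(P(-.32,.10),vel=.25)
a=vision.snapshot("top")
print([(np.round(d["at"],4),round(d["score"],2)) for t in("tray_grip","spoon_rest") for d in models.mark_of(t,"top")[:1]],telemetry.current_t(),telemetry.current_wrist_force())
cv2.imwrite("pics/end2.png",cv2.resize(a[220:430,330:480],(400,560),interpolation=cv2.INTER_CUBIC)[:,:,::-1])
E
```

```text
True [ 0.5015946  -0.04082895  0.01179912] [0.19372414 1.14298814 0.88403967]
[(array([ 0.5035, -0.0806,  0.0254]), 0.76), (array([ 0.75  , -0.0055,  0.0025]), 0.85)] 26.8333 [-0.11200988 -0.08343388 -0.45563064]
```

View pics/end2.png

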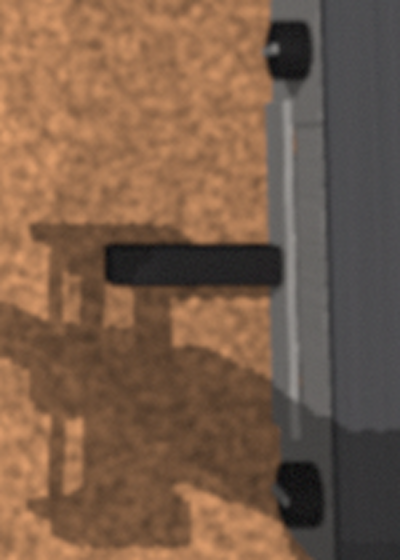

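The tray took an 18 N push without moving visibly, so its plate is closed up against the front. The gripper is clear and the spoon rest hasn't moved.

```bash
python3 -c "
from plant import r
print(r.sign_off())"
```

```text
the job is handed in; nothing more can be done
None
```

The drip tray is fully home in the slot with its front plate against the griddle's front, the gripper has let go and is clear, the spoon rest was left where it lay, and the job was handed in at about 27 s; the first grasp missed because heights read about 33 mm off, so I regrasped with a correction.

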